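# Small bottle out of a hooded reagent carousel

### The job

Smoothly turn the revolving carousel by its central knob, not by pushing its compartment walls, until the smaller of the two screw-cap bottles stands in the middle of the hood's open front, then take that bottle out and set it down, without dropping it, upright in the middle of the steel spill tray. The carousel cannot turn round and round: if you feel it come up against its stop, turn it the other way. Keep the other vessels standing in the carousel and leave the vial rack where it is.

Things in the scene. Friction and masses are not known exactly. Their poses are not given: they have to be found in the camera images.
- small_bottle_center (a point): centre (43 mm above its foot, on its axis) of the smaller screw-cap bottle: glass, 48 mm across and 86 mm tall, straight-sided to 50 mm above its foot; its white cap is 30 mm across and 73 to 86 mm above its foot. z is its upright axis. It stands loose in one of the five compartments, about 80 mm from the carousel's axis, foot 18 mm above the bench, sunk 28 mm in the compartment, starting at the rear or side.
- hood: fixed grey stand with a clear plastic hood over the rear part of the carousel; origin on the bench under the carousel's axis, z up. The open front is towards -x of this frame: the roof (underside 132 mm, top of its edge trim 140 mm above the bench) and the side walls (270 mm apart overall) reach from x = -15 mm to x = +122 mm, closed at the back and, beyond x = +53 mm, at the sides. Nothing covers the carousel at x below -15 mm.
- turntable: the revolving white round plate, 232 mm across, top 18 mm above the bench; origin on the axis 12 mm above the bench. Drag 0.12 N m at rest, 0.4 N m at 0.9 rad/s; stays where left; jerks rock the vessels. A hidden stop blocks it one way, at random left or right round, 0.4 to 0.9 rad from the start; the other way it turns 5 rad or more, enough to bring the bottle to the front's middle. Which way is blocked can only be felt.
- compartment_walls: the walls of the five round open compartments of the turntable: upright rings, 61 mm inside, 67 mm outside, 28 mm high (their tops 46 mm above the bench), centred 80 mm from the axis and evenly spaced; fixed to the turntable, same origin, z up. One is empty.
- knob_grip (a point): centre of the black bar grip of the central knob, on the carousel's axis, 172 mm above the bench. The bar is 50 mm long along this point's x axis, 14 mm thick along y, and spans 153 to 187 mm above the bench on a 36 mm disc (top at 155 mm). It is fixed to the turntable and turns with it, at the stop it holds firm.
- spill_tray: fixed shallow square steel tray on the bench, 120 x 120 mm outside, walls 4 mm thick and 14 mm high, floor 4 mm thick; origin under its centre on the bench, z up.
- beaker_100: larger glass beaker, 53 mm across, 70 mm tall, loose in another compartment of the carousel; origin at the centre of its foot, z up.
- reagent_100: larger screw-cap bottle, 56 mm across, 100 mm tall, loose in another compartment of the carousel; origin at the centre of its foot, z up.
- beaker_50: small glass beaker, 45 mm across, 58 mm tall, loose in another compartment of the carousel; origin at the centre of its foot, z up.
- small_bottle: the smaller screw-cap bottle's body, origin at the centre of its foot, z up.
- vial_rack: bystander: blue rack of vials, 70 x 128 x 42 mm, loose on the bench; origin under its centre.

How it is judged:
By the outcome, as a careful person would: the job done as asked, in the order asked, and still so for the second after the job is handed in, with the robot touching nothing.
It also fails if it takes over 72 s, if anything falls off the work surface, if the arm or the gripper's body presses on something with over 40 N, if the wrist force passes 120 N, or if a joint passes its speed limit or range.

### The arm

A 6-joint arm with a two-finger parallel gripper is mounted at the origin on a cart in front of the work surface, level with it; the furniture and walls round the work are solid. World frame = base frame: x ahead of the robot, y to its left, z up, the work surface at z = 0. Lengths are in m, angles in degrees, forces in N, time in s.
With the tool pointing down it reaches from about 0.25 to 0.725 m from the base axis. Payload 9.7 kg.
Tool frame: the origin (TCP) lies midway between the tips of the shut fingers; the grasp point (between the pads) lies bot.hold_point_z behind it (bot.hold_point_z is the distance from the TCP to the grasp point, in m); z points along the fingers, y is the line along which they close (so a half turn about z gives the same grasp; the last joint's range is limited). The gripper opens to 85 mm and grips with 20 to 120 N. Pads are 22 mm wide; open, the fingers measure 114 mm over their backs; the gripper's body (76 mm by 85 mm) begins 54 mm behind the grasp point. The pads swing forward as they close: fully open they stand 13 mm farther back than shut.
Start: joints at [0, 4.979, 10.078, 95.1, 0, 90], TCP at [0.55, -0, 0.231] pointing down, gripper open.
Joint ranges: [-179.16, 179.16], [-48.56, 103.87], [-65.8, 70.77], [-126.05, 130.52], [-82.76, 87.17], [-180, 180]. Speed limits (degrees/s): [127.2, 127.2, 147.25, 180, 180, 180].

### API

Orientations are given as [roll, pitch, yaw] about the fixed x, y, z axes, in that order (R = Rz(yaw) Ry(pitch) Rx(roll)).
In Python, from workcell import bot, camera, camera_model, ticket gives the robot as it stands.
- The arm moves only by the tool send_rows, never from a script. Its argument "targets" is text: rows parted by semicolons, each of 5 numbers parted by spaces: the shift along the tool's x, y, z in mm, then the turn about the tool's z in degrees, then the closure in counts, from 0 (fully open) to 255 (shut). A call has 1 to 20 rows; each row is the pose to reach, as a shift and turn from the pose commanded when the call began, along the tool's axes at that moment; what a row does not reach only later rows make up. A row lasts 1/8 s, in which the tool goes at most 62.5 mm and 10.7 degrees, less where a joint would pass 70% of its speed; a pose out of reach is approached as far as the arm can. A call with a gripper value outside its range is refused whole. The fingers move at their own pace and stop on an object; "newtons" is the grip in N (left out, the last holds). Time passes only in rows, so rows that repeat a pose let the fingers close. It gives the time, the measured TCP pose, the force, the opening and the grip force at its end, in the units of the state.
- bot.get_obs(): the state, without advancing time (a new reading comes with each control period).
- camera(name): name is "scene" or "side" or "wrist"; returns the picture (384x512x3 uint8, blue, green, red); there is no depth.
- camera_model(name): a dict with "K" (3x3 intrinsics, pixels), "dist_coeffs" ([k1, k2, p1, p2, k3] as OpenCV has them; the pictures are not rectified), "pose" (4x4, takes a point from camera to world coordinates); the wrist camera has in their place "T_tool_cam" (4x4, takes a point from camera to tool coordinates, whose origin is the TCP and whose axes are the flange's). Camera axes: x right, y down, z forward; pixel columns grow to the right and rows downward; lengths in m; the calibration is good to about 2 mm. A picture is of the moment at which its call begins: read the wrist's pose just before it. camera_model takes no time and is no camera call.
- ticket.job_done(): hands the job in; it is judged then, once.
The state is a dict: "time": time; "q": joint angles; "qd": joint speeds; "joint_efforts": joint torques, N m; "ee_pos": TCP position; "tcp_rot": TCP orientation; "wrist_force": force on the tool from outside, world axes, zero at the start; "torque": the same for the moment, N m; "opening": finger opening in m; "grasp_force": force on a finger pad.
Only numpy, scipy, OpenCV 4.12 (cv2) and the standard library are available. Lean on these libraries where they do the work, as an engineer would, in place of code of your own. Each camera call takes 0.05 s, during which the arm holds its last target. There are 200 camera calls.

## Working session

There is one attempt and no reset: what is moved stays moved. The work goes in short steps, Python scripts to look and compute and a tool call to move; the robot and the scene stay as the last step left them, time stands still between calls to the robot, and variables do not carry over. Pictures are saved under pics/ and viewed, at most 13 in all, crops included, and the job is handed in when it is done.

Besides the shell and the picture viewer there is one more tool, called after ">>>" as a command line: name --argument value ..., lists and objects as JSON in quotes. send_rows: Moves the arm, as the interface text tells. Its arguments: {"type":"object","properties":{"targets":{"type":"string"},"newtons":{"type":"number"}},"required":["targets"]}

```bash
mkdir -p pics
python3 - <<'E'
from workcell import bot,camera,camera_model
import cv2,numpy as np
o=bot.get_obs();print(o,bot.hold_point_z)
for n in("scene","side","wrist"):
    cv2.imwrite(f"pics/{n}0.png",camera(n))
    m=camera_model(n);print(n,m)
a=[cv2.imread(f"pics/{n}0.png") for n in("scene","side")]
for n,i in zip(("scene","side"),a): cv2.imwrite(f"pics/{n}0b.png",cv2.resize(i,(800,600),interpolation=cv2.INTER_CUBIC))
E
```

```text
{'time': 0.0, 'q': array([ 1.69842909e-03,  5.00919802e+00,  1.00324333e+01,  9.50970950e+01,
       -1.61292552e-03,  8.99991284e+01]), 'qd': array([-0.02205301,  0.01769875,  0.07461451, -0.02474025, -0.05977717,
       -0.04062302]), 'joint_efforts': array([ 7.68234549e-04, -5.20392072e+01,  4.64802504e+01,  1.63646933e-02,
        2.23589603e-05, -6.77332673e-05]), 'ee_pos': array([5.49774427e-01, 8.27406677e-06, 2.30583201e-01]), 'tcp_rot': array([-1.79926140e+02,  1.61180057e-03,  9.00025721e+01]), 'wrist_force': array([ 0.6898654 , -0.22175489, -0.38090277]), 'torque': array([ 0.01887036, -0.00213439,  0.02766206]), 'grasp_force': 0.0, 'opening': 0.08538511529189632} 0.0187
scene {'K': array([[419.13321897,   0.        , 254.26852369],
       [  0.        , 419.13321897, 192.67015924],
       [  0.        ,   0.        ,   1.        ]]), 'dist_coeffs': array([0.04926636, 0.        , 0.        , 0.        , 0.        ]), 'pose': array([[-0.79383428, -0.25008872,  0.55433092, -0.09390506],
       [-0.60811201,  0.33422177, -0.72006638,  0.67800838],
       [-0.00518898, -0.90870
[... 515 characters left out ...]
0.5710073 ,  0.6488749 ],
       [ 0.        ,  0.        ,  0.        ,  1.        ]])}
wrist {'K': array([[295.25502451,   0.        , 253.46130619],
       [  0.        , 295.25502451, 191.81728849],
       [  0.        ,   0.        ,   1.        ]]), 'dist_coeffs': array([-0.02137209,  0.        ,  0.        ,  0.        ,  0.        ]), 'T_tool_cam': array([[ 5.94398864e-04, -9.49054475e-01, -3.15111490e-01,
         8.08912025e-02],
       [ 9.99999077e-01,  9.49098484e-04, -9.72188756e-04,
         5.88193783e-04],
       [ 1.22173193e-03, -3.15110621e-01,  9.49054163e-01,
        -1.41732658e-01],
       [ 0.00000000e+00,  0.00000000e+00,  0.00000000e+00,
         1.00000000e+00]])}
```

View pics/scene0b.png

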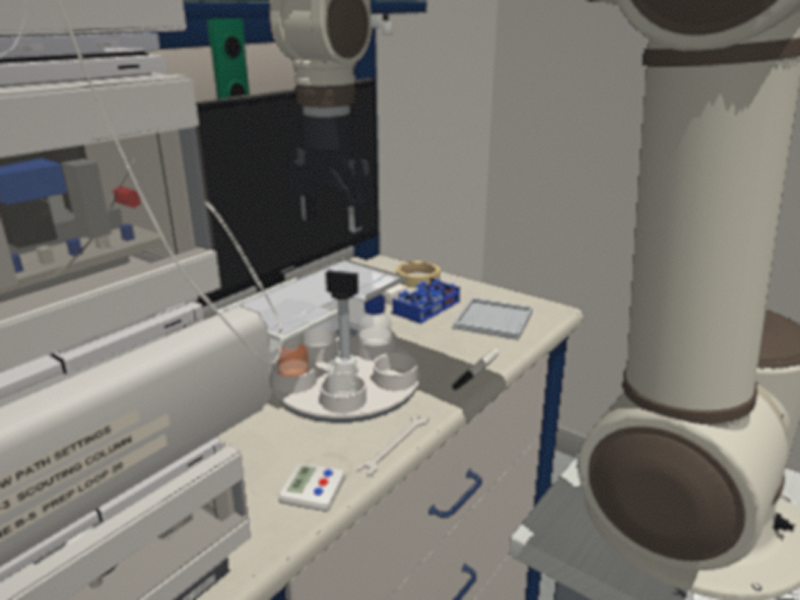

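View pics/side0b.png

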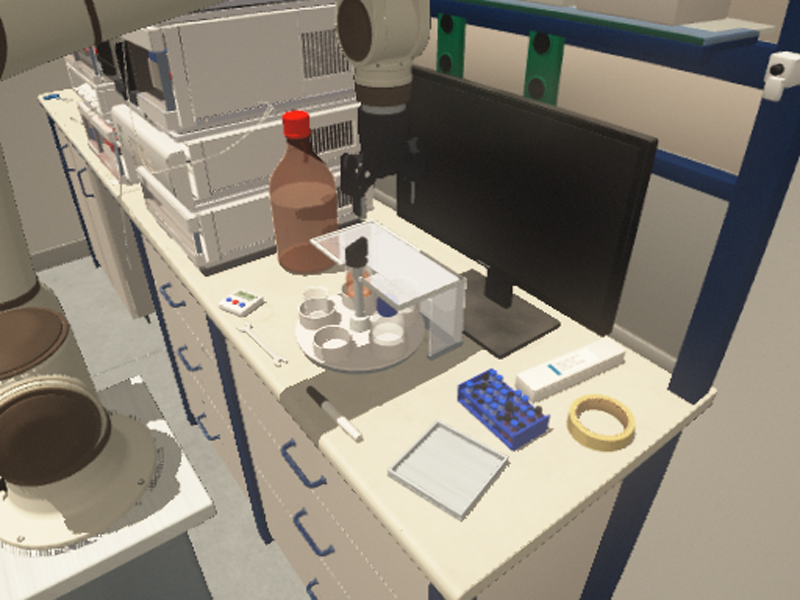

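The scene and side views show the carousel (knob near 357,250 in the enlarged side view), the hood opening towards the robot and the tray near (450,468). I'll enlarge both.

Run:
```python
import cv2,numpy as np
s=cv2.imread("pics/side0.png");c=cv2.imread("pics/scene0.png")
a=cv2.resize(s[130:325,180:340],(640,780),interpolation=cv2.INTER_CUBIC)
# side 180..350 x 130..240 at x4.6; scene 160..350 x 160..270
A=cv2.resize(s[135:245,180:310],None,fx=5,fy=5,interpolation=cv2.INTER_CUBIC)
B=cv2.resize(c[165:270,165:295],None,fx=5,fy=5,interpolation=cv2.INTER_CUBIC)
cv2.imwrite("pics/A.png",A);cv2.imwrite("pics/B.png",B)
```

```text
(no output)
```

View pics/A.png

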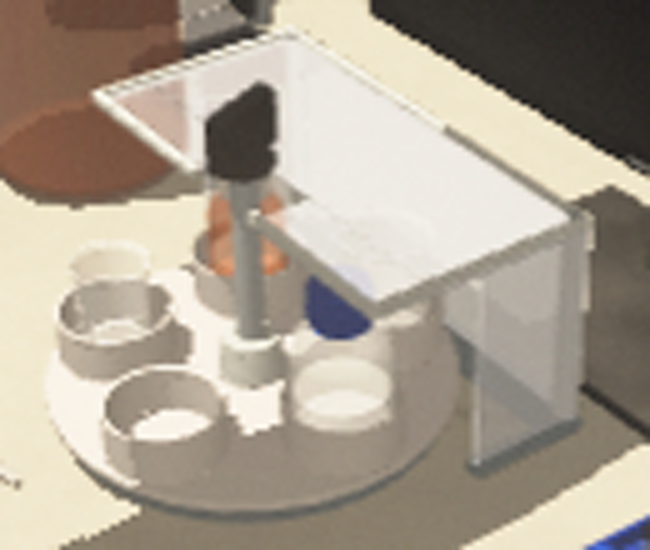

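View pics/B.png

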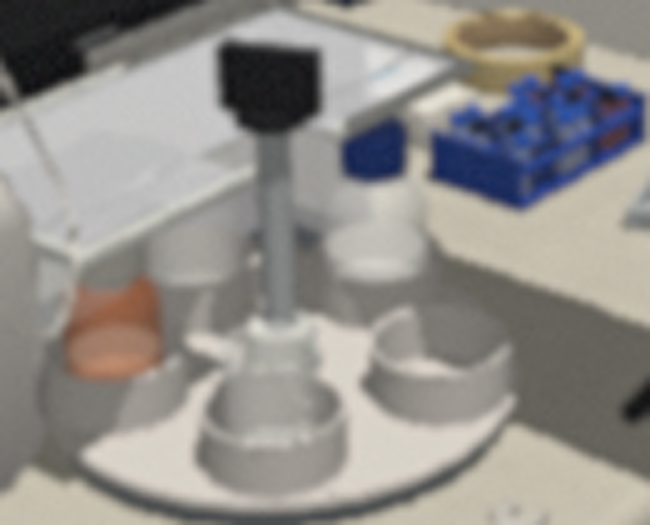

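View pics/wrist0.png

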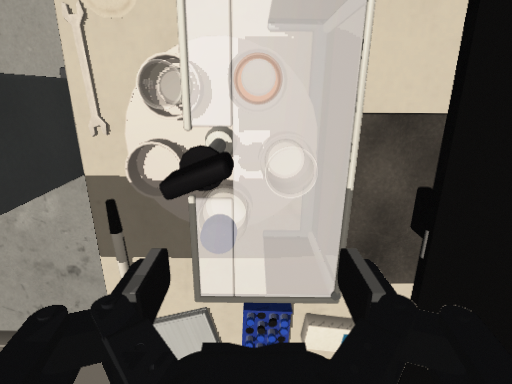

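The wrist view shows the white-capped small bottle at the rear (about 288,162) and the empty compartment in front (155,167). The other compartments hold a clear beaker (170,85), an orange beaker (257,80) and the blue-capped large bottle (220,225). Next I'll localise them.

```bash
cat > h.py <<'E'
import numpy as np,cv2
from workcell import bot,camera,camera_model
from scipy.spatial.transform import Rotation as Ro
def pose(n,o=None):
    m=camera_model(n)
    if n!="wrist": return m,m["pose"]
    o=o or bot.get_obs();T=np.eye(4);T[:3,:3]=Ro.from_euler("xyz",o["tcp_rot"],degrees=True).as_matrix();T[:3,3]=o["ee_pos"]
    return m,T@m["T_tool_cam"]
def ray(n,p,o=None):
    m,P=pose(n,o)
    u=cv2.undistortPoints(np.array([[p]],float),m["K"],m["dist_coeffs"])[0,0]
    return P[:3,3],P[:3,:3]@np.array([*u,1])
def onz(n,p,z,o=None):
    c,d=ray(n,p,o);return (c+d*(z-c[2])/d[2])[:2]
def tri(*L):
    A=0;b=0
    for n,p in L:
        c,d=ray(n,p);d=d/np.linalg.norm(d);M=np.eye(3)-np.outer(d,d);A=A+M;b=b+M@c
    return np.linalg.solve(A,b)
E
python3 - <<'E'
from h import *
np.set_printoptions(precision=4,suppress=True)
A=lambda x,y:(180+x/5-.4,135+y/5-.4)
B=lambda x,y:(165+x/5-.4,165+y/5-.4)
print("knob",tri(("side",A(242,132)),("scene",B(270,86)),("wrist",(198,174))))
print("stem base",onz("side",A(252,370),.018),onz("scene",B(278,375),.018))
print("knob bar ends",onz("wrist",(165,190),.187),onz("wrist",(230,162),.187))
for p in[(95,95),(295,35),(575,215),(375,305)]:print("roof side",onz("side",A(*p),.14))
for p in[(183,0),(190,128),(197,300),(340,298),(371,0)]:print("roof wrist",onz("wrist",p,.14))
for n,p in dict(empty=(155,167),b50=(168,85),orange=(257,80),white=(289,165)).items():print(n,onz("wrist",p,.046))
print("cap",onz("wrist",(287,160),.104), "blue",onz("wrist",(219,233),.118))
for n,p in dict(emptyS=(165,410),b50S=(115,313),blueS=(345,395),orS=(245,240)).items():print(n,onz("side",A(*p),.046))
for n,p in dict(empty=(440,345),b50=(273,410)).items():print(n,onz("scene",B(*p),.046))
t=[onz("side",(x/1.5625,y/1.5625),.014) for x,y in[(440,424),(509,462),(462,516),(390,469)]];print("tray",t,np.mean(t,0))
E
```

```text
knob [0.5101 0.0275 0.1684]
stem base [0.5089 0.0276] [0.5063 0.0346]
knob bar ends [0.4916 0.0205] [0.5351 0.0394]
roof side [0.4954 0.1582]
roof side [0.628  0.1506]
roof side [ 0.6254 -0.1006]
roof side [ 0.4966 -0.1032]
roof wrist [0.5015 0.1428]
roof wrist [0.5008 0.0558]
roof wrist [ 0.4966 -0.1046]
roof wrist [ 0.6321 -0.1021]
roof wrist [0.631  0.1431]
empty [0.4379 0.0021]
b50 [0.4605 0.09  ]
orange [0.5535 0.0948]
white [0.5901 0.0045]
cap [0.581  0.0228] blue [ 0.5172 -0.045 ]
emptyS [ 0.4334 -0.0057]
b50S [0.4574 0.086 ]
blueS [ 0.5156 -0.0516]
orS [0.557  0.1046]
empty [0.4316 0.0027]
b50 [0.4562 0.0926]
tray [array([ 0.4719, -0.2385]), array([ 0.5011, -0.3505]), array([ 0.3916, -0.3764]), array([ 0.3639, -0.2616])] [ 0.4321 -0.3068]
```

Run:
```python
from h import *
w=cv2.imread("pics/wrist0.png")
cv2.imwrite("pics/W.png",cv2.resize(w[40:270,120:350],(690,600) if 0 else (600,600),interpolation=cv2.INTER_CUBIC))
m,P=pose("wrist");Q=np.linalg.inv(P)
def pr(p):
    return cv2.projectPoints(np.array([p],float),cv2.Rodrigues(Q[:3,:3])[0],Q[:3,3],m["K"],m["dist_coeffs"])[0].ravel()
for a in(344,56,128,272):
    x,y=.511+.08*np.cos(np.radians(a)),.0275+.08*np.sin(np.radians(a))
    print(a,[((pr([x,y,z])-[120,40])*600/230).round() for z in(.018,.046,.07,.104)])
```

```text
344 [array([430., 310.]), array([436., 324.]), array([442., 337.]), array([453., 360.])]
56 [array([362., 110.]), array([363., 107.]), array([364., 104.]), array([366.,  99.])]
128 [array([146., 118.]), array([128., 116.]), array([110., 114.]), array([ 80., 111.])]
272 [array([275., 426.]), array([269., 448.]), array([264., 469.]), array([254., 505.])]
```

View pics/W.png

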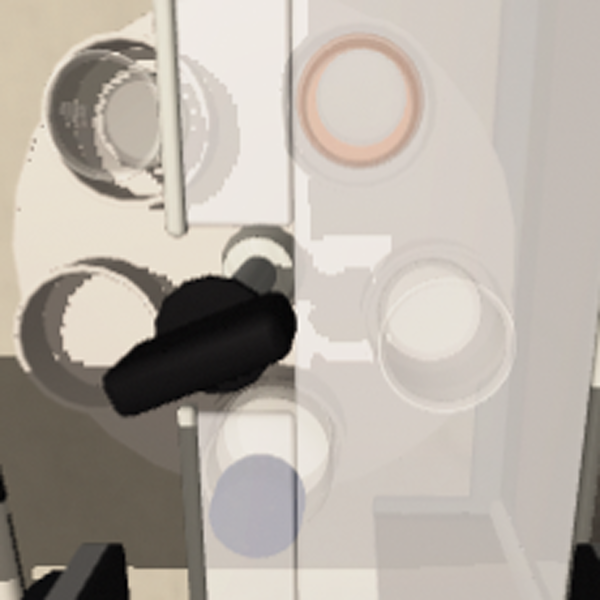

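Correction: the orange vessel at W(362,100) has a white cap disc, so it is the small bottle, at about 56° on the carousel. The rear vessel is an open beaker with a rim. I'll hover over the knob with the fingers across the bar.

>>> send_rows --targets "4 -5 0 -9 0;8 -12 0 -19 0;14 -20 0 -29 0;20 -28 0 -39 60;24 -34 0 -49 100;27 -38 0 -59 135;27.5 -39 0 -69 135;27.5 -39 0 -79 135;27.5 -39 0 -89 135;27.5 -39 0 -99 135;27.5 -39 0 -107 135;27.5 -39 0 -112 135;27.5 -39 0 -113.5 135;27.5 -39 0 -113.5 135" --newtons 40

```text
time: 1.9
ee_pos: [0.511, 0.0275, 0.2312]
tcp_rot: [180.0, -0.0, -156.6]
wrist_force: [0.3, 0.1, -0.1]
opening: 0.0399
grasp_force: 0.0
```

Run:
```python
from h import *
o=bot.get_obs();w=camera("wrist");cv2.imwrite("pics/k1.png",w)
print(o["q"],o["ee_pos"],o["tcp_rot"],o["opening"])
g=(w.max(2)<60).astype(np.uint8)*255
v=cv2.resize(w,(800,600),interpolation=cv2.INTER_CUBIC);cv2.imwrite("pics/k1b.png",v)
```

```text
[ 3.08119165e+00 -2.75009776e-01  4.63444612e+00  9.49225167e+01
 -1.21488925e-03 -2.03469660e+01] [0.51095348 0.02749798 0.23116233] [ 1.79996598e+02 -1.26683019e-02 -1.56571842e+02] 0.03994655756777419
```

View pics/k1b.png

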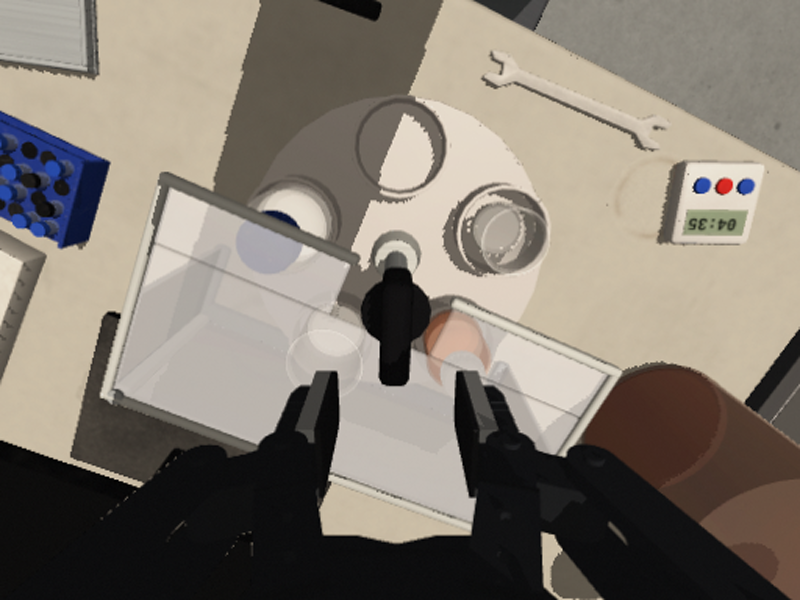

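The bar is vertical in the image at u≈397, midway between the pads. I'll descend and grip.

>>> send_rows --targets "0 0 10 0 135;0 0 25 0 135;0 0 42 0 135;0 0 58 0 135;0 0 68 0 135;0 0 71 0 135;0 0 71 0 180;0 0 71 0 215;0 0 71 0 235;0 0 71 0 235;0 0 71 0 235;0 0 71 0 235" --newtons 40

```text
time: 3.45
ee_pos: [0.5115, 0.0273, 0.1609]
tcp_rot: [-179.9, 0.1, -156.5]
wrist_force: [2.7, -4.3, 5.0]
opening: 0.0132
grasp_force: 39.7
```

>>> send_rows --targets "0 0 0 -0.5 235;0 0 0 -1.5 235;0 0 0 -3 235;0 0 0 -5 235;0 0 0 -7.5 235;0 0 0 -10 235;0 0 0 -12.5 235;0 0 0 -15 235;0 0 0 -17 235;0 0 0 -18.5 235;0 0 0 -19.5 235;0 0 0 -20 235"

```text
time: 4.95
ee_pos: [0.5112, 0.0276, 0.1609]
tcp_rot: [-180.0, 0.1, -136.5]
wrist_force: [0.8, -1.4, 5.1]
opening: 0.0134
grasp_force: 39.9
```

```bash
python3 -c "
from workcell import bot
o=bot.get_obs();print(o['tcp_rot'],o['torque'],o['wrist_force'],o['q'][5],o['opening'])"
```

```text
[-1.79972951e+02  5.73963090e-02 -1.36476177e+02] [-0.39113484 -0.14339558 -0.15755329] [ 0.81587607 -1.44863066  5.09161267] -40.43891146960358 0.013416555296624897
```

>>> send_rows --targets "0 0 0 -0.7 235;0 0 0 -2 235;0 0 0 -3.5 235;0 0 0 -5 235;0 0 0 -6.3 235;0 0 0 -7 235"

```text
time: 5.7
ee_pos: [0.5111, 0.0277, 0.1609]
tcp_rot: [-180.0, 0.1, -129.5]
wrist_force: [-0.4, -1.5, 6.8]
opening: 0.0134
grasp_force: 40.0
```

```bash
cat > st.py <<'E'
from workcell import bot
o=bot.get_obs();print(o['tcp_rot'].round(2),o['torque'].round(2),o['wrist_force'].round(1),o['q'].round(1),o['opening'])
E
python3 st.py
```

```text
[-1.7999e+02  5.0000e-02 -1.2946e+02] [-0.19 -0.04 -0.15] [-0.4 -1.5  6.8] [  3.1  -1.2  -4.   87.1   0.  -47.4] 0.013381595831257441
```

>>> send_rows --targets "0 0 0 -0.7 235;0 0 0 -2 235;0 0 0 -3.5 235;0 0 0 -5 235;0 0 0 -6.3 235;0 0 0 -7 235"

```text
time: 6.45
ee_pos: [0.511, 0.0279, 0.1609]
tcp_rot: [-180.0, 0.1, -122.5]
wrist_force: [-0.2, -1.1, 6.9]
opening: 0.0133
grasp_force: 40.1
```

```bash
python3 st.py
```

```text
[-1.7999e+02  6.0000e-02 -1.2246e+02] [-0.06  0.15 -0.17] [-0.2 -1.1  6.9] [  3.1  -1.2  -4.   87.1   0.  -54.4] 0.013263616018414377
```

>>> send_rows --targets "0 0 0 -0.7 235;0 0 0 -2 235;0 0 0 -3.5 235;0 0 0 -5 235;0 0 0 -6.3 235;0 0 0 -7 235"

```text
time: 7.2
ee_pos: [0.5109, 0.0279, 0.161]
tcp_rot: [180.0, 0.1, -115.6]
wrist_force: [-1.3, 1.5, 7.7]
opening: 0.0131
grasp_force: 68.6
```

```bash
python3 st.py
```

```text
[ 1.8000e+02  8.0000e-02 -1.1558e+02] [ 0.14  0.22 -1.65] [-1.3  1.5  7.7] [  3.1  -1.2  -4.   87.1   0.1 -61.3] 0.013137508504176913
```

The stop was felt at about 40° CCW (torque −1.65 N m), so I'm turning the other way.

>>> send_rows --targets "0 0 0 0.5 235;0 0 0 1.5 235;0 0 0 3 235;0 0 0 5 235;0 0 0 7.5 235;0 0 0 10.5 235;0 0 0 14 235;0 0 0 17.5 235;0 0 0 21 235;0 0 0 24.5 235;0 0 0 28 235;0 0 0 31.5 235;0 0 0 35 235;0 0 0 38.5 235;0 0 0 42 235;0 0 0 45.5 235;0 0 0 49 235;0 0 0 52.5 235;0 0 0 56 235;0 0 0 59.5 235"

```text
time: 9.7
ee_pos: [0.5116, 0.0269, 0.1609]
tcp_rot: [-179.9, 0.1, -175.1]
wrist_force: [3.2, -8.7, 5.0]
opening: 0.0132
grasp_force: 39.4
```

>>> send_rows --targets "0 0 0 3.5 235;0 0 0 7 235;0 0 0 10.5 235;0 0 0 14 235;0 0 0 17.5 235;0 0 0 21 235;0 0 0 24.5 235;0 0 0 28 235;0 0 0 31.5 235;0 0 0 35 235;0 0 0 38.5 235;0 0 0 42 235;0 0 0 45.5 235;0 0 0 49 235;0 0 0 52.5 235;0 0 0 56 235;0 0 0 59.5 235;0 0 0 63 235;0 0 0 66.5 235;0 0 0 70 235"

```text
time: 12.2
ee_pos: [0.5108, 0.0256, 0.1609]
tcp_rot: [-179.9, 0.2, 114.8]
wrist_force: [-1.6, -15.6, 7.3]
opening: 0.0133
grasp_force: 39.7
```

```bash
python3 st.py
```

```text
[-179.92    0.22  114.83] [-2.73  0.3   0.26] [ -1.6 -15.6   7.3] [ 3.  -1.2 -4.  87.1 -0.2 68.2] 0.013336549796584342
```

>>> send_rows --targets "-0.4 -0.2 0 3 235;-0.8 -0.4 0 5 235;-1.2 -0.6 0 6.2 235;-1.6 -0.8 0 6.9 235;-1.8 -0.8 0 7 235;-1.8 -0.8 0 7 235"

```text
time: 12.95
ee_pos: [0.5107, 0.0254, 0.1609]
tcp_rot: [-180.0, 0.0, 108.0]
wrist_force: [-2.6, -3.3, 7.5]
opening: 0.013
grasp_force: 39.8
```

```bash
python3 st.py
```

```text
[-1.7999e+02  1.0000e-02  1.0801e+02] [-0.71  0.46  0.13] [-2.6 -3.3  7.5] [ 2.9 -1.2 -4.  87.2 -0.  74.8] 0.012994961940127406
```

>>> send_rows --targets "-0 0 0 0 180;0 0 0 0 90;0.5 0 0 0 0;1.1 -0.2 0 0 0;1.1 -0.2 0 0 0;1.1 -0.2 0 -5 0;1.1 -0.2 0 -15 0;1.1 -0.2 0 -25 0;1.1 -0.2 0 -35 0;1.1 -0.2 0 -45 0;1.1 -0.2 0 -55 0;1.1 -0.2 0 -65 0;1.1 -0.2 0 -75 0;1.1 -0.2 0 -85 0;1.1 -0.2 0 -95 0;1.1 -0.2 0 -105 0;1.1 -0.2 0 -115 0;1.1 -0.2 0 -125 0;1.1 -0.2 0 -135 0;1.1 -0.2 0 -145 0"

```text
time: 15.45
ee_pos: [0.5105, 0.0265, 0.1603]
tcp_rot: [180.0, 0.0, -106.7]
wrist_force: [-0.6, -0.0, 0.0]
opening: 0.0854
grasp_force: 0.0
```

```bash
python3 st.py
```

```text
[ 180.      0.   -106.67] [-0.01 -0.01 -0.  ] [-0.6 -0.   0. ] [  3.   -1.2  -4.1  87.1   0.  -70.4] 0.08537058379117647
```

>>> send_rows --targets "0 0 0 -10 0;0 0 0 -20 0;0 0 0 -29 0;0 0 0 -34 60;0 0 0 -35 120;0 0 0 -35 170;0 0 0 -35 205;0 0 0 -35 235;0 0 0 -35 235;0 0 0 -35 235;0 0 0 -35 235;0 0 0 -35 235"

```text
time: 16.95
ee_pos: [0.5104, 0.0265, 0.1604]
tcp_rot: [180.0, -0.0, -72.0]
wrist_force: [-4.4, -1.1, 3.6]
opening: 0.0133
grasp_force: 40.7
```

```bash
python3 st.py; python3 -c "
from h import *
for n in('side','wrist'): cv2.imwrite(f'pics/{n}_mid.png',camera(n))"
```

```text
[179.99  -0.   -72.01] [-0.21  0.85 -0.14] [-4.4 -1.1  3.6] [   3.    -1.2   -4.1   87.1   -0.  -105. ] 0.013327732001765989
```

>>> send_rows --targets "0 0 0 0.5 235;0 0 0 1.5 235;0 0 0 3 235;0 0 0 5 235;0 0 0 7.5 235;0 0 0 10.5 235;0 0 0 14 235;0 0 0 17.5 235;0 0 0 21 235;0 0 0 24.5 235;0 0 0 28 235;0 0 0 31.5 235;0 0 0 35 235;0 0 0 38.5 235;0 0 0 42 235;0 0 0 45.5 235;0 0 0 49 235;0 0 0 52.5 235;0 0 0 56 235;0 0 0 59.5 235"

```text
time: 19.55
ee_pos: [0.5101, 0.0265, 0.1604]
tcp_rot: [180.0, -0.0, -131.6]
wrist_force: [-6.7, -0.8, 5.2]
opening: 0.0131
grasp_force: 41.0
```

>>> send_rows --targets "0 0 0 3.5 235;0 0 0 7 235;0 0 0 10.5 235;0 0 0 14 235;0 0 0 17.5 235;0 0 0 21 235;0 0 0 24.5 235;0 0 0 28 235;0 0 0 31.5 235;0 0 0 35 235;0 0 0 38.5 235;0 0 0 42 235;0 0 0 45.5 235;0 0 0 49 235;0 0 0 52.5 235;0 0 0 56 235;0 0 0 59.5 235;0 0 0 62.5 235;0 0 0 65 235;0 0 0 67 235"

```text
time: 22.05
ee_pos: [0.5101, 0.0268, 0.1604]
tcp_rot: [180.0, -0.1, 161.4]
wrist_force: [-5.6, 0.3, 5.3]
opening: 0.0133
grasp_force: 41.0
```

>>> send_rows --targets "0 0 0 1.5 235;0 0 0 2.5 235;0 0 0 3.2 235;0 0 0 3.5 235;0 0 0 3.5 235"

```text
time: 22.68
ee_pos: [0.5101, 0.0268, 0.1604]
tcp_rot: [180.0, -0.1, 158.0]
wrist_force: [-6.5, 0.2, 5.3]
opening: 0.0131
grasp_force: 41.0
```

```bash
python3 st.py; python3 -c "
from h import *
w=camera('wrist');s=camera('side')
cv2.imwrite('pics/w2.png',w);cv2.imwrite('pics/s2.png',s)
A=cv2.resize(s[135:245,180:310],(520,440),interpolation=cv2.INTER_CUBIC)
cv2.imwrite('pics/c2.png',np.hstack([A,cv2.resize(w[0:300,120:310],(279,440))]))"
```

```text
[ 1.7999e+02 -5.0000e-02  1.5801e+02] [0.1  1.31 0.02] [-6.5  0.2  5.3] [ 3.  -1.2 -4.1 87.1  0.  25. ] 0.013071570507180387
```

View pics/c2.png

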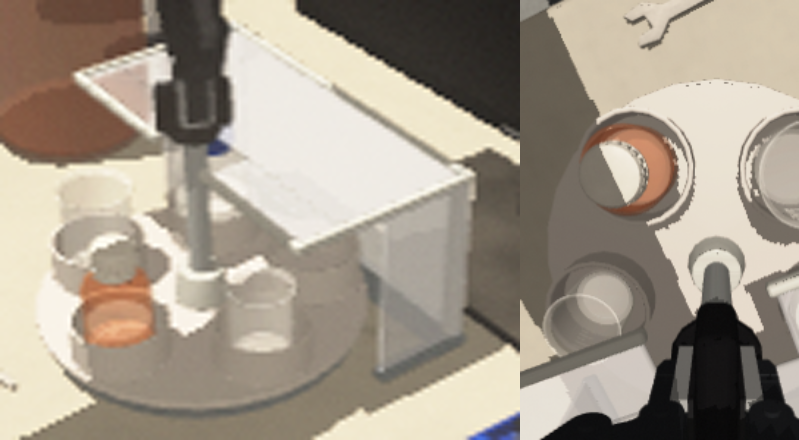

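The bottle (orange, white cap) is nearly at the front: in the wrist crop the cap is near (613,173) and the ring near (637,168). All the other vessels are standing. Next I'll measure the remaining angle.

Run:
```python
from h import *
np.set_printoptions(precision=4,suppress=True)
W=lambda x,y:(120+(x-520)/1.468,y/1.467)
c=np.array([.5105,.0268])
for n,p,z in[("cap",W(613,173),.104),("ring",W(637,168),.046),("stemcollar",W(717,270),.018)]:
    q=onz("wrist",p,z);d=q-c;print(n,q,np.degrees(np.arctan2(d[1],d[0]))%360,np.hypot(*d))
A=lambda x,y:(180+x/4-.4,135+y/4-.4)
for n,p,z in[("capS",A(112,240),.104),("ringS",A(121,322),.046)]:
    q=onz("side",p,z);d=q-c;print(n,q,np.degrees(np.arctan2(d[1],d[0]))%360,np.hypot(*d))
# roof corners refit
f=np.array([onz("wrist",p,.14) for p in[(0,0)]])
```

```text
cap [0.4318 0.0089] 192.811463856826 0.08070374566738678
ring [0.4334 0.0089] 193.0631512502823 0.07914154271124274
stemcollar [0.5152 0.0256] 345.6778880468217 0.0048685425045147885
capS [0.435  0.0138] 189.74126072649057 0.07658686580295684
ringS [0.431  0.0041] 195.95410424851798 0.0826728021446967
```

>>> send_rows --targets "0 0 0 0.5 235;0 0 0 1.7 235;0 0 0 3.5 235;0 0 0 6 235;0 0 0 8.5 235;0 0 0 10.3 235;0 0 0 11.5 235;0 0 0 12 235;0 0 0 12 235;0 0 0 12 160;0 0 0 12 70;0 0 0 12 0;0 0 0 12 0;0 0 -8 12 0;0 0 -25 12 0;0 0 -45 12 0;0 0 -65 12 0;0 0 -75 12 0;0 0 -80 12 0"

```text
time: 25.15
ee_pos: [0.5107, 0.0265, 0.2411]
tcp_rot: [180.0, 0.0, 146.0]
wrist_force: [-0.5, -0.3, 0.1]
opening: 0.0853
grasp_force: 0.0
```

```bash
python3 st.py; python3 -c "
from h import *
o=bot.get_obs();w=camera('wrist');s=camera('side')
cv2.imwrite('pics/w3.png',w);cv2.imwrite('pics/s3.png',s);print(o['ee_pos'],o['tcp_rot'])
cv2.imwrite('pics/c3.png',cv2.resize(w[0:300,110:410],(600,600),interpolation=cv2.INTER_CUBIC))"
```

```text
[1.7997e+02 4.0000e-02 1.4600e+02] [-0.    0.06 -0.03] [-0.5 -0.3  0.1] [ 3.  -0.2  5.9 96.   0.  37. ] 0.0852947438537392
[0.51070516 0.02651649 0.24114264] [1.79968190e+02 4.01510050e-02 1.45997441e+02]
```

View pics/c3.png

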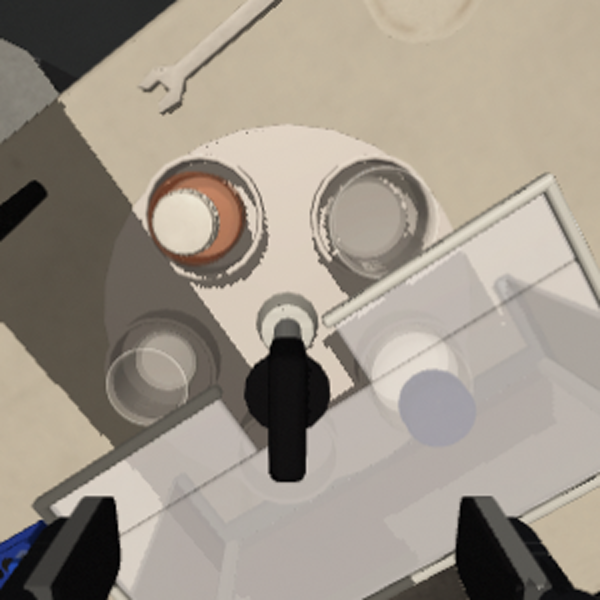

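The bottle's cap is at crop (183,222) and its ring near (206,218). The roof front edge runs from (38,508) to (550,178), and every vessel is upright.

Run:
```python
from h import *
np.set_printoptions(precision=4,suppress=True)
W=lambda x,y:(110+(x+.5)/2-.5,(y+.5)/2-.5)
c=np.array([.5105,.0268])
for n,p,z in[("cap",(183,222),.104),("ring",(206,219),.046),("b50ring",(374,218),.046),("beak100ring",(163,366),.046),("knobtop",(288,405),.187),("collar",(289,330),.018+.01),("roofL",(40,508),.14),("roofL2",(220,390),.14),("roofR2",(325,322),.14),("roofR",(550,178),.14)]:
    q=onz("wrist",W(*p),z);d=q-c;print(n,q,np.degrees(np.arctan2(d[1],d[0]))%360,np.hypot(*d))
S=cv2.imread("pics/s3.png")
```

```text
cap [0.4292 0.0241] 181.87918578652338 0.08137825120887808
ring [0.4319 0.0257] 180.8091644949275 0.0785825413601503
b50ring [0.4831 0.1026] 109.87074445857608 0.08061281590242969
beak100ring [ 0.4856 -0.0456] 251.00592287764215 0.07659351230423643
knobtop [0.5041 0.0313] 144.95710537015503 0.007848046003704999
collar [0.5128 0.0264] 349.7686376010954 0.002324525569643145
roofL [ 0.4964 -0.1031] 263.82335805133704 0.130623565262667
roofL2 [0.4963 0.001 ] 241.23130110958698 0.029414195622598702
roofR2 [0.4966 0.0551] 116.26418360657748 0.031519700960815814
roofR [0.4974 0.159 ] 95.64222799844546 0.132796976021081
```

>>> send_rows --targets "6 -4 0 -3 20;16 -11 0 -9 40;28 -20 0 -16 60;40 -28.5 0 -23 60;52 -37 0 -29 60;60 -42.7 0 -33 60;64.5 -46 0 -34 60;65.8 -46.8 0 -34 60;65.8 -46.8 0 -34 60"

```text
time: 26.38
ee_pos: [0.4299, 0.0245, 0.2401]
tcp_rot: [-180.0, -0.0, 179.9]
wrist_force: [1.2, -0.1, 0.0]
opening: 0.065
grasp_force: 0.0
```

```bash
python3 -c "
from h import *
o=bot.get_obs();w=camera('wrist')
print(o['ee_pos'],o['tcp_rot'],o['opening'])
cv2.imwrite('pics/w4.png',w);cv2.imwrite('pics/c4.png',cv2.resize(w,(800,600),interpolation=cv2.INTER_CUBIC))"
```

```text
[0.42991749 0.02450324 0.24013405] [-1.79997636e+02 -6.30611321e-03  1.79944855e+02] 0.06503321045186411
```

View pics/c4.png

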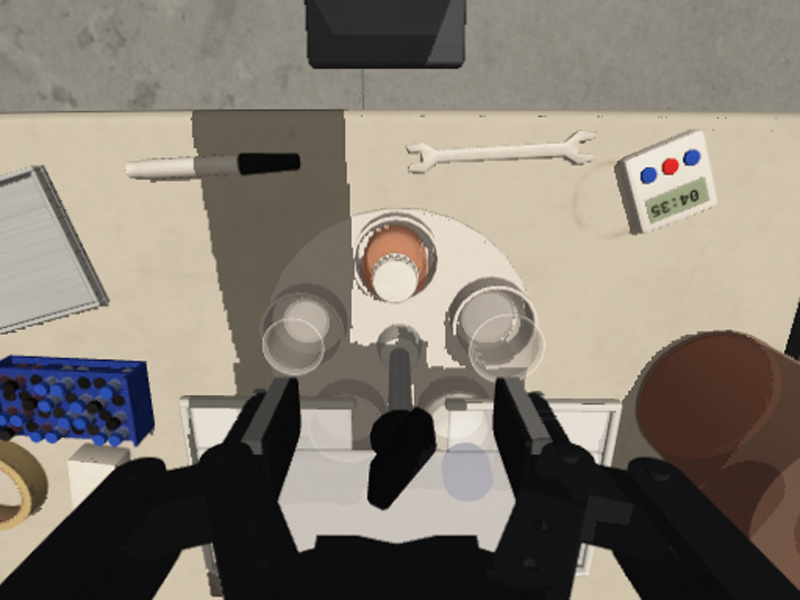

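```bash
python3 -c "
from h import *
f=lambda x,y:((x+.5)*.64-.5,(y+.5)*.64-.5)
print(onz('wrist',f(397,279),.104),onz('wrist',f(396.5,252),.046),onz('wrist',f(36,166),.014),onz('wrist',f(107,301),.014))"
```

```text
[0.4276197  0.02490607] [0.42316758 0.02466034] [ 0.36152897 -0.25527349] [ 0.47206409 -0.22061798]
```

>>> send_rows --targets "0.5 0 10 0 60;1 0 30 0 60;1.5 0 55 0 60;1.5 0 80 0 60;1.5 0 105 0 60;1.5 0 130 0 60;1.5 0 150 0 60;1.5 0 166 0 60;1.5 0 178 0 60;1.5 0 187 0 60;1.5 0 191 0 60;1.5 0 191.5 0 60;1.5 0 191.5 0 60"

```text
time: 28.05
ee_pos: [0.4286, 0.0245, 0.0492]
tcp_rot: [180.0, 0.0, 180.0]
wrist_force: [0.1, 0.5, 0.4]
opening: 0.0653
grasp_force: 0.0
```

>>> send_rows --targets "0 0 0 0 75;0 0 0 0 90;0 0 0 0 105;0 0 0 0 120;0 0 0 0 135;0 0 0 0 150;0 0 0 0 150;0 0 0 0 150;0 0 0 0 150" --newtons 35

```text
time: 29.18
ee_pos: [0.4285, 0.0245, 0.0492]
tcp_rot: [180.0, 0.0, -180.0]
wrist_force: [-1.0, -0.1, 5.6]
opening: 0.0461
grasp_force: 36.4
```

```bash
python3 st.py
```

```text
[ 1.8e+02  3.0e-02 -1.8e+02] [-0.06  0.31 -0.02] [-1.  -0.1  5.6] [  3.3 -11.3 -25.7  75.6   0.    3.3] 0.04612819024230336
```

>>> send_rows --targets "0 0 0 0 120;0 0 0 0 90;0 0 1 0 75;0 0 3 0 75;0 0 3.5 0 75;0 0 3.5 0 75;0 0 3.5 0 90;0 0 3.5 0 105;0 0 3.5 0 120;0 0 3.5 0 135;0 0 3.5 0 150;0 0 3.5 0 150;0 0 3.5 0 150;0 0 3.5 0 150" --newtons 40

```text
time: 30.92
ee_pos: [0.4285, 0.0245, 0.0456]
tcp_rot: [180.0, 0.0, 180.0]
wrist_force: [-0.9, -0.2, 5.2]
opening: 0.0461
grasp_force: 41.7
```

```bash
python3 st.py
```

```text
[1.8e+02 4.0e-02 1.8e+02] [-0.06  0.14  0.  ] [-0.9 -0.2  5.2] [  3.3 -11.3 -26.   75.2  -0.    3.3] 0.04612915254360065
```

>>> send_rows --targets "0 0 -2 0 150;0 0 -6 0 150;0 0 -12 0 150;0 0 -19 0 150;0 0 -27 0 150;0 0 -36 0 150;0 0 -46 0 150;0 0 -57 0 150;0 0 -69 0 150;0 0 -81 0 150;0 0 -93 0 150;0 0 -105 0 150;0 0 -116 0 150;0 0 -124 0 150;0 0 -128 0 150;0 0 -130 0 150"

```text
time: 32.92
ee_pos: [0.4283, 0.0245, 0.1753]
tcp_rot: [-180.0, -0.0, -180.0]
wrist_force: [-0.1, 0.7, -1.2]
opening: 0.0462
grasp_force: 41.1
```

```bash
python3 st.py
```

```text
[-1.8e+02 -1.0e-02 -1.8e+02] [0.02 0.02 0.01] [-0.1  0.7 -1.2] [  3.3 -12.4 -12.6  89.8   0.    3.3] 0.04624187130450688
```

>>> send_rows --targets "0 -3 0 0 150;0 -10 0 0 150;0 -21 0 0 150;0 -35 0 0 150;0 -51 0 0 150;0 -69 0 0 150;0 -88 0 0 150;0 -107 0 0 150;0 -126 0 0 150;0 -145 0 0 150;0 -163 0 0 150;0 -180 0 0 150;0 -195 0 0 150;0 -208 0 0 150;0 -218 0 0 150;0 -225 0 0 150;0 -229 0 0 150;0 -230 0 0 150;0 -230 0 0 150"

```text
time: 35.3
ee_pos: [0.4283, -0.2053, 0.1753]
tcp_rot: [180.0, -0.0, -180.0]
wrist_force: [0.2, 0.3, -1.5]
opening: 0.0459
grasp_force: 41.2
```

```bash
python3 -c "
from h import *
o=bot.get_obs();w=camera('wrist');s=camera('side')
print(o['ee_pos'],o['tcp_rot'],o['opening'])
cv2.imwrite('pics/s5.png',s)
cv2.imwrite('pics/w5.png',w);cv2.imwrite('pics/c5.png',cv2.resize(w,(800,600),interpolation=cv2.INTER_CUBIC))"
```

```text
[ 0.42830096 -0.20530334  0.17529136] [ 1.79995635e+02 -5.66983477e-04 -1.79985799e+02] 0.045877421856773404
```

View pics/c5.png

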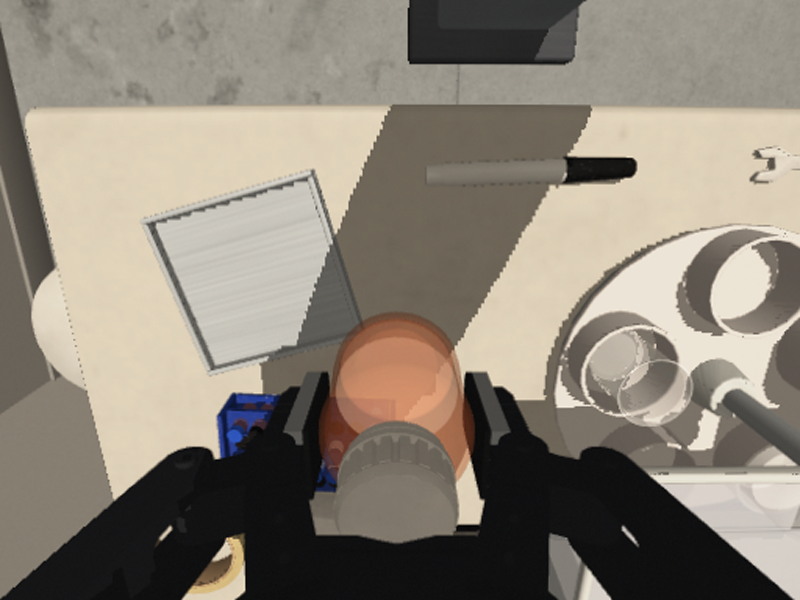

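The bottle is held upright. The tray rim corners are at (143,221), (313,171), (365,325) and (211,374).

```bash
python3 -c "
from h import *
f=lambda x,y:((x+.5)*.64-.5,(y+.5)*.64-.5)
q=np.array([onz('wrist',f(*p),.014) for p in[(143,221),(313,171),(365,325),(211,374)]])
print(q,q.mean(0),np.linalg.norm(np.diff(q,axis=0),axis=1))"
```

```text
[[ 0.39343367 -0.37226299]
 [ 0.36196401 -0.25821337]
 [ 0.46676195 -0.2273153 ]
 [ 0.50547894 -0.34119637]] [ 0.43190965 -0.29974701] [0.11831169 0.10925795 0.1202826 ]
```

>>> send_rows --targets "0 -3 0 0 150;-1 -10 0 0 150;-1.5 -20 0 0 150;-2 -33 0 0 150;-2.5 -48 0 0 150;-3 -63 0 0 150;-3.5 -76 0 0 150;-3.5 -87 0 0 150;-3.5 -93.5 3 0 150;-3.5 -96.5 10 0 150;-3.5 -96.5 20 0 150;-3.5 -96.5 35 0 150;-3.5 -96.5 52 0 150;-3.5 -96.5 70 0 150;-3.5 -96.5 88 0 150;-3.5 -96.5 104 0 150;-3.5 -96.5 118 0 150;-3.5 -96.5 129 0 150;-3.5 -96.5 136 0 150;-3.5 -96.5 139 0 150"

```text
time: 37.9
ee_pos: [0.4318, -0.302, 0.036]
tcp_rot: [180.0, -0.0, 180.0]
wrist_force: [-0.3, -0.1, -1.4]
opening: 0.046
grasp_force: 41.2
```

>>> send_rows --targets "0 0 1 0 150;0 0 2 0 150;0 0 3 0 150;0 0 3.7 0 150;0 0 4.4 0 150;0 0 4.4 0 150"

```text
time: 38.65
ee_pos: [0.4318, -0.3019, 0.0318]
tcp_rot: [180.0, -0.0, -180.0]
wrist_force: [0.1, 0.4, -1.5]
opening: 0.0459
grasp_force: 41.2
```

```bash
python3 st.py;python3 -c "
from h import *
s=camera('side');cv2.imwrite('pics/s6.png',s)
cv2.imwrite('pics/c6.png',cv2.resize(s[130:330,180:380],(600,600),interpolation=cv2.INTER_CUBIC))"
```

```text
[ 1.8e+02 -1.0e-02 -1.8e+02] [ 0.   -0.04  0.01] [ 0.1  0.4 -1.5] [-35.    2.8 -14.3  72.9   0.  -35. ] 0.045872630305985096
```

Not touching yet, so I'm inching down.

>>> send_rows --targets "0 0 0.4 0 150;0 0 0.8 0 150;0 0 0.8 0 150"

```text
time: 39.08
ee_pos: [0.4319, -0.3021, 0.0317]
tcp_rot: [-180.0, 0.0, -180.0]
wrist_force: [-2.7, 2.1, 5.1]
opening: 0.0461
grasp_force: 41.9
```

>>> send_rows --targets "0 0 0.3 0 150;0 0 0.6 0 150;0 0 0.6 0 150"

```text
time: 39.45
ee_pos: [0.4319, -0.302, 0.0316]
tcp_rot: [-180.0, 0.0, -180.0]
wrist_force: [-4.4, 3.3, 9.9]
opening: 0.0463
grasp_force: 42.4
```

>>> send_rows --targets "0 0 0 0 125;0 0 0 0 110;0 0 0 0 95;0 0 0 0 80;0 0 0 0 60;0 0 0 0 60;0 0 0 0 60;0 0 -5 0 60;0 0 -15 0 60;0 0 -30 0 60;0 0 -50 0 60;0 0 -75 0 60;0 0 -100 0 60;0 0 -122 0 60;0 0 -135 0 60;0 0 -140 0 60;0 0 -140 0 60"

```text
time: 41.58
ee_pos: [0.4318, -0.302, 0.1703]
tcp_rot: [180.0, -0.0, 180.0]
wrist_force: [0.2, 0.1, 0.1]
opening: 0.0655
grasp_force: 0.0
```

```bash
python3 st.py;python3 -c "
from h import *
s=camera('side');w=camera('wrist')
a=cv2.resize(s[130:330,180:380],(400,400),interpolation=cv2.INTER_CUBIC)
b=cv2.resize(w[40:384,100:444],(400,400),interpolation=cv2.INTER_CUBIC)
cv2.imwrite('pics/c7.png',np.hstack([a,b]))"
```

```text
[ 1.7999e+02 -1.0000e-02  1.8000e+02] [ 0.01  0.02 -0.02] [0.2 0.1 0.1] [-35.    1.   -0.8  88.2   0.  -35. ] 0.06545844049315505
```

View pics/c7.png

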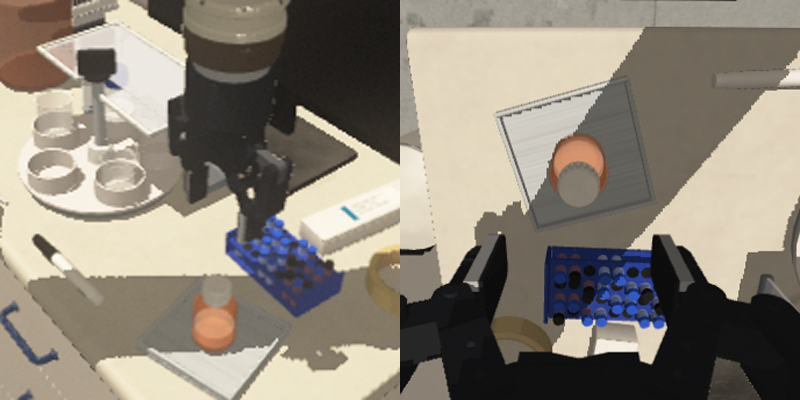

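The bottle stands upright mid-tray (tray centre about 579,155 in the crop, bottle foot about 578,158). The rack and the other vessels are undisturbed, and the gripper is clear.

```bash
python3 -c "
from workcell import ticket
print(ticket.job_done())"
```

```text
the job is handed in; nothing more can be done
None
```

The small bottle now stands upright in the middle of the spill tray, about 41.6 s into the run, and I have handed the job in. I turned the carousel by its knob: first left until it met its stop at about 40°, then right to bring the bottle to the front. The last pictures show the other vessels standing in the carousel and the vial rack in its place.

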